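# Seat the setting ring and press the sunken zero key

## Robot

A 7-joint arm with a two-finger parallel gripper is mounted at the origin on the work surface; the furniture and walls round the work are solid. World frame = base frame: x ahead of the robot, y to its left, z up, the work surface at z = 0. Lengths are in m, angles in rad, forces in N, time in s.
With the tool pointing down it reaches from about 0.425 to 0.925 m from the base axis. Payload 6.8 kg.
Tool frame: the origin (TCP) lies midway between the tips of the shut fingers; the grasp point (between the pads) lies manip.grip_point_offset behind it (manip.grip_point_offset is the distance from the TCP to the grasp point, in m); z points along the fingers, y is the direction in which the jaws open and shut (so a half turn about z gives the same grasp; the last joint's range is limited). The gripper opens to 88 mm and grips with 3 to 60 N. Pads are 20 mm wide; open, the fingers measure 115 mm over their backs; the gripper's body (75 mm by 178 mm) begins 61 mm behind the grasp point.
Start: joints at [1.095, 0.477, 0.022, 1.555, -0.011, 1.109, -0.083], TCP at [0.243, -0.63, 0.223] pointing down, gripper open.
Joint ranges: [-2.96, 2.96], [-0.34, 2.1], [-1.41, 1.46], [0.24, 2.44], [-1.37, 4.51], [0.17, 1.92], [-2.96, 2.96]. Speed limits (rad/s): [2.39, 2.39, 3.14, 3.14, 3.14, 3.14, 3.14].

## Interface

Orientations are given as a rotation vector (axis times angle).
In Python, from workcell import manip gives the robot as it stands. The module is installed in compiled form; this text tells all that it offers.
- The arm moves only by the shell command python3 -m inch 'ROWS' [FORCE]. ROWS is JSON, a list of rows, each a list of 7 numbers: the shift along the tool's x, y, z in mm, then the turn, a rotation vector about the tool's x, y, z in rad, then the opening, from 0 (shut) to 1 (fully open). In form: [[x, y, z, ax, ay, az, gripper], ...]. A call has 1 to 10 rows; each row shifts and turns the commanded pose from where the row before left it, along the tool's axes as they then stand; what a row does not reach is not made up. A row lasts 1/10 s, in which the tool goes at most 50 mm and 8.59 degrees, less where a joint would pass 70% of its speed; a pose out of reach is approached as far as the arm can. A call is refused whole if a number of a shift passes 50 or a number of a turn 0.15, either way. A call with a gripper value outside its range is refused whole. The fingers move at their own pace and stop on an object; FORCE is the grip in N (left out, the last holds). Time passes only in rows, so rows that do not move let the fingers close. It gives the time, the measured TCP pose, the force and the opening at its end, in the units of the state.
- manip.get_obs(): the state, without advancing time (a new reading comes with each control period).
- manip.camera(name): name is "scene" or "top" or "wrist"; returns a dict with "image" (400x640x3 uint8, red, green, blue), "range_z" (400x640 float32, m along the optical axis (not along the pixel's ray), 0 where there is no reading), "mtx" (3x3 intrinsics, pixels), "dist_coeffs" ([k1, k2, p1, p2, k3] as OpenCV has them; the pictures are not rectified), "rvec" (rotation vector, rad) and "tvec" (3), from world to camera coordinates, as OpenCV has them. Camera axes: x right, y down, z forward; pixel columns grow to the right and rows downward; lengths in m; the calibration is good to about 2 mm. A picture is of the moment at which its call begins.
- manip.hand_in(): hands the job in, once; it reports no verdict.
The state is a dict: "clock": time; "q": joint angles; "joint_velocities": joint speeds; "tau": joint torques, N m; "tool_pos": TCP position; "eef_rot": TCP orientation; "wrist_force": force on the tool from outside, world axes, zero at the start; "ft_torque": the same for the moment, N m; "grip_width": opening from 0.0 (shut) to 1.0 (fully open).
Only numpy, scipy, OpenCV 4.12 (cv2) and the standard library are available. Lean on these libraries where they do the work, as an engineer would, in place of code of your own. Each camera call takes 0.05 s, during which the arm holds its last target. There are 200 camera calls.

## Task

Zero the comparator: with the fingertips push the setting ring along the channel of its steel bed, without lifting it, until it is fully home against the two pins at the end. Then reach into the round well of the switch box and press the sunken key all the way down, hold it for about a second and let it come up again. Press that key only after the ring is home, do not press the key in the square well, and leave everything else where it is.

Things in the scene. Friction and masses are not known exactly. Their poses are not given: they have to be found in the camera images.
- setting_ring: plain steel setting ring lying flat in the channel of the bed, 64 mm outside diameter, 22 mm high, 0.15 to 0.35 kg, loose, at first 55 to 90 mm short of its seat. Origin: centre of its underside; z is its axis, up
- ring_bed: ground steel bed fixed to the bench, plate 225x100x12 mm (x = -120 to +105 mm in its frame). A straight channel 67 mm wide runs along its x axis through y = 0 between two dark fences 12 mm high above the plate (x = -90 to +60 mm, each 14 mm thick), open at the -x end; two pins stand at the +x end. Origin: on the bench; x towards the pins, z up
- ring_seat (a point): point on the bed's plate (12 mm above the bench, x = 54 mm in the bed's frame) where the centre of the ring's underside is when it touches both steel pins; these are 12 mm thick, 22 mm high above the plate, at x = 85, y = +/-22 mm in the bed's frame, with a small grey gauge head 20 mm high just behind and between them
- round_well_box: painted grey switch box, 80x80x45 mm, fixed to the bench, a black cable gland on its +x side; in its top face (45 mm above the bench) a vertical round well, 52 mm across, 30 mm deep, at the middle; the round key that zeroes the comparator is sunk in it. Origin: centre of the underside; z up
- zero_key_top (a point): centre of the top of the round metal key, 28 mm across, at rest 18 mm below the mouth of the round well (27 mm above the bench); it moves straight down
- zero_key (a joint): travel of the round key, metres: 0 = up (rest), 0.005 = fully down; spring return, about 1.8 N to start and 5 N at the bottom
- square_well_box: painted grey switch box, 80x80x45 mm, fixed to the bench, a black cable gland on its +x side; in its top face (45 mm above the bench) a vertical square well, 50x50 mm, 30 mm deep, at the middle; the square key (not to be pressed) is sunk in it. Origin: centre of the underside; z up
- clear_key (a joint): travel of the square key, 24 mm wide, in the square well (not to be pressed), metres: 0 = up (rest), 0.005 = fully down; spring return, about 1.8 N to start and 5 N at the bottom
- grease_tin: round tin with a green lid (the one left of the work), 67 mm across, 31 mm high; a loose bystander, to be left alone. Origin: about the centre of its underside
- v_block: small steel V-block, 40x48x34 mm; a loose bystander, to be left alone. Origin: about the centre of its underside
- small_ring: spare steel ring, 50 mm across, 16 mm high, lying on the bench; a loose bystander, to be left alone. Origin: about the centre of its underside
- plug_gauge: double-ended plug gauge, 104 mm long, 22 mm thick, lying; a loose bystander, to be left alone. Origin: about the centre of its underside
- oil_bottle: small oil bottle with a pointed spout, 46 mm across, 134 mm high; a loose bystander, to be left alone. Origin: about the centre of its underside
Things that resemble listed ones, but are neither listed nor needed, are in the scene too. What is shaped like the round_well_box but blue is not meant.

How it is judged:
On the way, in this order (a step that is already met when the one before it is completed fails the run):
1. the ring is pushed home against the pins (horizontal distance between setting_ring and ring_seat below 0.003 m and angle between setting_ring's own z axis and vertical below 0.1 rad and z of setting_ring in the frame of ring_seat below 0.003 m), for 0.2 s.
2. the round key is held fully down with the ring home (horizontal distance between setting_ring and ring_seat below 0.003 m and value of joint zero_key above 0.004 m), for 0.5 s.
At the end, for the whole second after the job is handed in: The ring lies flat on the bed within 3 mm of its seat at the pins and at rest, the round key has been held down (at least 4 of its 5 mm) for at least half a second with the ring home, and both keys are up again (within 1 mm) (all of step 1 and value of joint each of zero_key, clear_key below 0.001 m and linear speed of setting_ring below 0.01 m/s); the robot touches nothing.
It fails at once if the ring is lifted (over 6 mm) or tipped (z of setting_ring in the frame of ring_seat above 0.006 m or angle between setting_ring's own z axis and vertical above 0.25 rad).
It fails at once if the round key is pressed while the ring is not home (value of joint zero_key above 0.002 m and not (horizontal distance between setting_ring and ring_seat below 0.003 m)).
It fails at once if the key in the square well is pressed (value of joint clear_key above 0.002 m).
It fails at once if a bystander is moved by more than 20 mm (distance of any of grease_tin, v_block, small_ring, plug_gauge, oil_bottle from where it was at the start of the episode above 0.02 m).
It also fails if it takes over 45 s, if anything falls off the work surface, if the arm or the gripper's body presses on something with over 40 N, if the wrist force passes 120 N, or if a joint passes its speed limit or range.

## Working session

There is one attempt and no reset: what is moved stays moved. The work goes in short steps, Python scripts to look and compute and a shell command to move; the robot and the scene stay as the last step left them, time stands still between calls to the robot, and variables do not carry over. Pictures are saved under pics/ and viewed, about 8 in all and at most 12, crops included, and the job is handed in when it is done.

```bash
mkdir -p pics; cat > h.py <<'E'
import numpy as np, cv2, pickle
from workcell import manip
def shot(n,f):
    c=manip.camera(n); cv2.imwrite(f'pics/{f}.png',c['image'][:,:,::-1]); pickle.dump(c,open(f'pics/{f}.pkl','wb')); return c
def ld(f): return pickle.load(open(f'pics/{f}.pkl','rb'))
def ray(c,uv,z):
    uv=np.array(uv,float).reshape(-1,1,2); n=cv2.undistortPoints(uv,c['mtx'],c['dist_coeffs']).reshape(-1,2)
    R=cv2.Rodrigues(np.array(c['rvec'],float))[0]; t=np.array(c['tvec'],float).ravel()
    o=-R.T@t; d=np.c_[n,np.ones(len(n))]@R; return o+d*((z-o[2])/d[:,2])[:,None]
def cloud(c):
    v,u=np.mgrid[0:400,0:640]; uv=np.stack([u,v],-1).reshape(-1,1,2).astype(float)
    n=cv2.undistortPoints(uv,c['mtx'],c['dist_coeffs']).reshape(-1,2); zz=c['range_z'].reshape(-1,1)
    R=cv2.Rodrigues(np.array(c['rvec'],float))[0]; t=np.array(c['tvec'],float).ravel()
    P=(np.c_[n,np.ones(len(n))]*zz-t)@R; P[zz[:,0]==0]=np.nan; return P.reshape(400,640,3)
E
python3 - <<'E'
from h import *
shot('top','t0');shot('scene','s0');o=manip.get_obs();print(o,manip.grip_point_offset)
E
```

```text
{'clock': 0.1, 'q': array([ 1.09491245,  0.47768897,  0.0223715 ,  1.55630271, -0.01149156,
        1.10934177, -0.08312351]), 'joint_velocities': array([ 0.00020127, -0.00251115, -0.00197456, -0.00255194,  0.00047899,
       -0.00100596,  0.00115878]), 'tau': array([ 3.77132077e-03, -5.84087992e+01,  1.53953254e+00, -2.73313880e+01,
       -5.42623666e-02,  1.31167163e-02,  9.13875328e-05]), 'tool_pos': array([ 0.24247431, -0.62937387,  0.22181968]), 'eef_rot': array([-3.08710266e+00, -5.74140486e-01,  6.72117620e-04]), 'wrist_force': array([-0.41900384,  0.08785133, -0.08017742]), 'ft_torque': array([ 0.0113505 , -0.03306561,  0.01877297]), 'grip_width': 1.002676794964568} 0.0187
```

View pics/t0.png

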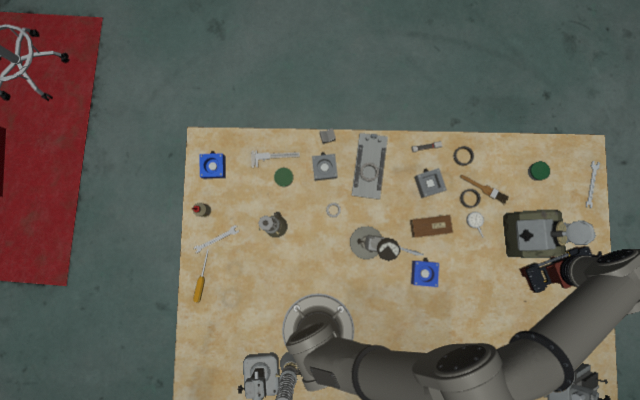

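View pics/s0.png

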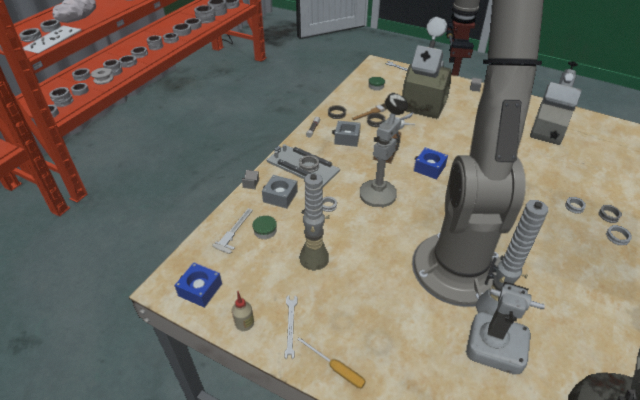

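The top view shows the bed at (370,166) with the ring at (369,173), the grey round-well box at (324,166), the square-well box at (430,183), and a tall stand at (375,243). I'll zoom in and measure.

```bash
python3 - <<'E'
from h import *
c=ld('t0'); P=cloud(c)
im=c['image'][:,:,::-1]
cv2.imwrite('pics/z0.png',cv2.resize(im[120:280,300:460],None,fx=3.75,fy=3.75,interpolation=cv2.INTER_CUBIC))
for n,(u,v),z in [('bed',(370,166),.012),('ring',(369,173),.034),('rbox',(324,166),.045),('sq',(430,183),.045),('stand',(388,248),.2),('tall2',(270,225),.1),('base',(318,330),0)]:
    print(n,ray(c,[(u,v)],z).round(3), P[v,u].round(3))
# box tops by height
H=P[...,2]
for n,(u0,v0,u1,v1) in {'rbox':(305,145,342,185),'sq':(410,163,452,203)}.items():
    m=np.zeros(H.shape,np.uint8); m[v0:v1,u0:u1]=(H[v0:v1,u0:u1]>.035)&(H[v0:v1,u0:u1]<.055)
    p=P[m>0]; r=cv2.minAreaRect(p[:,:2].astype(np.float32)*1000); print(n,r,m.sum())
m=np.zeros(H.shape,bool); m[130:205,345:395]=(H[130:205,345:395]>.007); p=P[m]
print('bed',cv2.minAreaRect(p[:,:2].astype(np.float32)*1000),len(p))
m=np.zeros(H.shape,bool); m[215:275,340:420]=(H[215:275,340:420]>.06); p=P[m];print('stand',p.min(0),p.max(0))
m=np.zeros(H.shape,bool); m[200:245,250:295]=(H[200:245,250:295]>.03); p=P[m];print('tall2',p.min(0),p.max(0))
E
```

```text
bed [[ 0.565 -0.172  0.012]] [ 0.565 -0.172  0.011]
ring [[ 0.536 -0.166  0.034]] [ 0.54  -0.169  0.012]
rbox [[ 0.556 -0.01   0.045]] [ 0.559 -0.011  0.025]
sq [[ 0.504 -0.372  0.045]] [ 0.506 -0.377  0.03 ]
stand [[ 0.285 -0.203  0.2  ]] [ 0.287 -0.18   0.327]
tall2 [[0.349 0.161 0.1  ]] [0.343 0.139 0.283]
base [[-0.001 -0.001  0.   ]] [0.074 0.    0.335]
rbox ((554.7703857421875, -12.163326263427734), (81.62882232666016, 80.07099151611328), 6.936220645904541) 382
sq ((506.0154113769531, -378.3206787109375), (80.52973175048828, 82.50141906738281), 18.94782066345215) 368
bed ((558.4033813476562, -171.9473114013672), (151.42578125, 262.08599853515625), 79.46472930908203) 1763
stand [ 0.25244457 -0.2873962   0.06052924] [ 0.31976458 -0.1091311   0.33599669]
tall2 [0.31648273 0.12106222 0.03008351] [0.38840609 0.18874693 0.2921515 ]
```

View pics/z0.png

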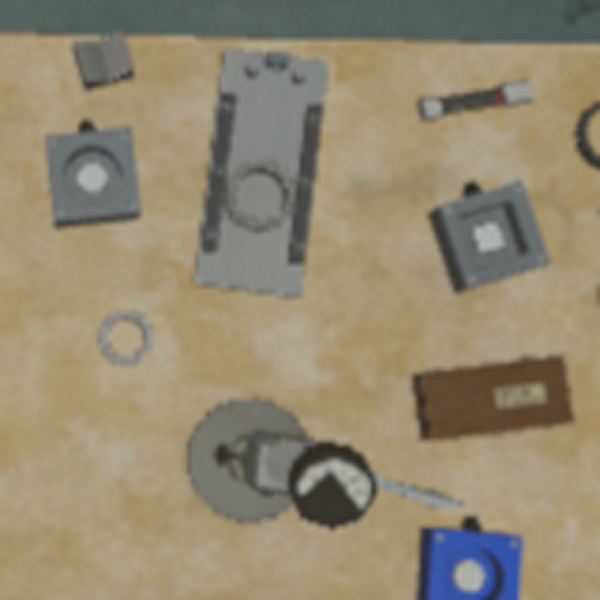

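The zoom shows the pins at zoomed pixels (252,72) and (298,78), the ring at (258,196), the round well at (92,177) and the square well at (488,236).

```bash
python3 - <<'E'
from h import *
from scipy.spatial.transform import Rotation as R
c=ld('t0'); P=cloud(c)
z=lambda *p:[(300+a/3.75-.37,120+b/3.75-.37) for a,b in p]
F=ray(c,z((228,97),(209,248),(314,107),(296,260)),.024); print(F.round(3))
d=F[0]-F[1]+F[2]-F[3]; print('yaw',np.degrees(np.arctan2(d[1],d[0])))
pins=ray(c,z((252,72),(298,78)),.034);print(pins.round(3))
print('ring',ray(c,z((258,196)),.034).round(3)); print('zero',ray(c,z((92,177)),.027).round(3))
o=manip.get_obs(); print(R.from_rotvec(o['eef_rot']).as_matrix().round(3))
H=P[...,2]
for (u0,u1,v0,v1) in [(500,570,205,260),(560,600,210,250),(410,455,212,240),(405,445,255,290)]:
    q=P[v0:v1,u0:u1].reshape(-1,3); q=q[q[:,2]>.02]; print(np.percentile(q,[2,98],0).round(3).tolist())
E
```

```text
[[ 0.634 -0.137  0.024]
 [ 0.492 -0.12   0.024]
 [ 0.627 -0.217  0.024]
 [ 0.483 -0.201  0.024]]
yaw -6.449719615775469
[[ 0.656 -0.158  0.034]
 [ 0.651 -0.2    0.034]]
ring [[ 0.54  -0.164  0.034]]
zero [[ 0.556 -0.011  0.027]]
[[ 0.933  0.36  -0.001]
 [ 0.36  -0.933  0.001]
 [-0.    -0.002 -1.   ]]
[[0.267, -0.766, 0.047], [0.406, -0.575, 0.318]]
[[0.294, -0.78, 0.111], [0.386, -0.667, 0.349]]
[[0.324, -0.439, 0.028], [0.393, -0.316, 0.047]]
[[0.162, -0.394, 0.023], [0.247, -0.317, 0.051]]
```

```bash
python3 -m inch '[[0,0,-40,0,0,0,0],[0,0,-40,0,0,0,0],[20,-30,0,0,0,0,0],[20,-30,0,0,0,0,0],[20,-30,0,0,0,0,0],[20,-30,0,0,0,0,0],[20,-30,0,0,0,0,0],[20,-10,0,0,0,0.1,0],[20,0,0,0,0,0.1,0]]' 10
```

```text
clock: 1.0
tool_pos: [0.3164, -0.43, 0.3028]
eef_rot: [-3.13, -0.258, 0.0]
wrist_force: [-0.9, -0.2, 0.6]
grip_width: 0.215
```

```bash
python3 -m inch '[[45,0,0,0,0,0.07,0],[45,0,0,0,0,0.07,0],[45,0,0,0,0,0.07,0],[45,0,0,0,0,0.07,0],[0,-40,5,0,0,0,0],[0,-45,5,0,0,0,0],[0,-45,10,0,0,0,0],[0,-45,10,0,0,0,0],[0,-40,10,0,0,0,0],[0,-20,10,0,0,0,0]]'
python3 - <<'E'
from h import *
shot('wrist','w1')
E
```

```text
clock: 2.0
tool_pos: [0.5221, -0.1828, 0.2521]
eef_rot: [-3.136, 0.168, 0.001]
wrist_force: [-0.3, -0.0, 0.2]
grip_width: 0.004
```

View pics/w1.png

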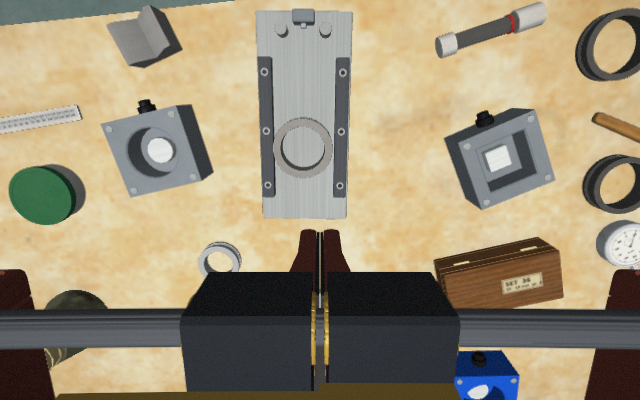

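The wrist view shows the ring at (303,147), the fence screws at u≈267 and 340, the pins at (281,30) and (325,30), and the round key at (161,150).

```bash
python3 - <<'E'
from h import *
c=ld('w1'); P=cloud(c); im=c['image']
L=ray(c,[(265,72),(267,131),(268,186)],.024);Rr=ray(c,[(341,72),(340,131),(340,186)],.024)
print(L.round(4),Rr.round(4))
M=(L+Rr)/2; d=M[0]-M[2]; a=np.arctan2(d[1],d[0]); print('yaw',np.degrees(a), 'width',np.linalg.norm((L-Rr)[1]))
pins=ray(c,[(281,29),(325,29)],.034); print('pins',pins.round(4))
ux=np.array([np.cos(a),np.sin(a),0]); e=pins[0]-pins[1]; print('yaw by pins',np.degrees(np.arctan2(-e[0],e[1])))
# depth ring: points at z~.034
H=P[...,2]; m=np.zeros(H.shape,np.uint8); s=np.s_[105:190,272:335]; m[s]=((H[s]>.029)&(H[s]<.040))
cn=max(cv2.findContours(m,0,1)[0],key=cv2.contourArea); (uc,vc),r=cv2.minEnclosingCircle(cn)
q=P[m>0]; rc,rr=cv2.minEnclosingCircle(q[:,:2].astype(np.float32)); print('ring',uc,vc,r,rc,rr,q[:,2].mean(), ray(c,[(303,147)],.034))
g=(im.min(2)>185).astype(np.uint8); g[:, :130]=0; g[:,190:]=0; g[:120]=0; g[180:]=0
mo=cv2.moments(g,True); kc=(mo['m10']/mo['m00'],mo['m01']/mo['m00']); print('key',kc,mo['m00'],ray(c,[kc],.027))
s=np.s_[90:210,95:220]; m=np.zeros(H.shape,bool); m[s]=(H[s]>.04)&(H[s]<.05); q=P[m]; print('box',cv2.minAreaRect(q[:,:2].astype(np.float32)*1000),q[:,2].mean())
pm=pins.mean(0); print('axis mid',M.mean(0)); 
seat=pm-ux*.031; print('seat',seat, 'ring gap along', (seat-ray(c,[(303,147)],.034)[0])@ux)
E
```

```text
[[ 0.6247 -0.1371  0.024 ]
 [ 0.5649 -0.1303  0.024 ]
 [ 0.504  -0.1224  0.024 ]] [[ 0.6164 -0.2154  0.024 ]
 [ 0.5565 -0.2089  0.024 ]
 [ 0.4954 -0.2033  0.024 ]]
yaw -6.311797581959094 width 0.07904437232960451
pins [[ 0.6614 -0.16    0.034 ]
 [ 0.6569 -0.2027  0.034 ]]
yaw by pins -6.063355516989679
ring 302.3702392578125 147.93511962890625 29.963998794555664 (0.54293292760849, -0.16655270755290985) 0.03220304101705551 0.033962473298318654 [[ 0.54489028 -0.16761349  0.034     ]]
key (159.4463157894737, 149.93263157894737) 475.0 [[ 0.55709942 -0.01181379  0.027     ]]
box ((556.5225219726562, -11.950241088867188), (80.76803588867188, 81.71924591064453), 7.544556140899658) 0.044797950828548275
axis mid [ 0.5602984  -0.16957774  0.024     ]
seat [ 0.62833698 -0.17795186  0.034     ] ring gap along 0.0840774706293496
```

```bash
python3 -m inch '[[-20,-10,20,0,0,0,0],[-14,-8.5,40,0,0,0,0],[0,0,45,0,0,0,0],[0,0,40,0,0,0,0],[0,0,30,0,0,0,0],[0,0,15,0,0,0,0],[0,0,0,0,0,0,0]]'
python3 - <<'E'
from h import *
shot('wrist','w2')
E
```

```text
clock: 2.75
tool_pos: [0.4882, -0.1653, 0.0604]
eef_rot: [-3.136, 0.177, 0.008]
wrist_force: [-0.0, -0.3, 0.5]
grip_width: 0.005
```

View pics/w2.png

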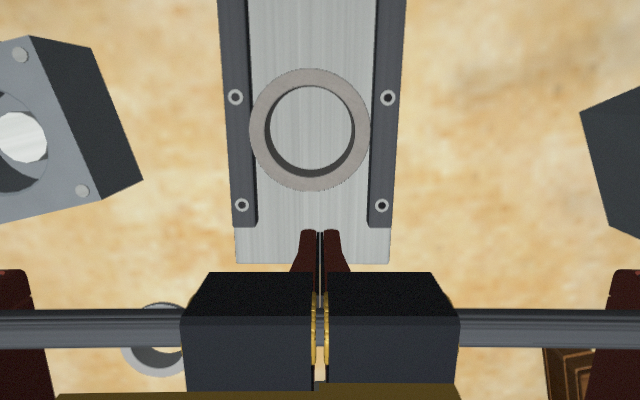

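The view shows the fingertips at u≈320 and the ring centre at u≈310, so they sit about 3.5 mm off the channel axis. I'll correct that, descend and start the push.

```bash
python3 -m inch '[[0,-3.5,10,0,0,0,0],[0,0,15,0,0,0,0],[0,0,12,0,0,0,0],[0,0,0,0,0,0,0],[5,0,0,0,0,0,0],[5,0,0,0,0,0,0],[5,0,0,0,0,0,0],[5,0,0,0,0,0,0],[5,0,0,0,0,0,0]]'; python3 -m inch '[[7,0,0,0,0,0,0],[7,0,0,0,0,0,0],[7,0,0,0,0,0,0],[7,0,0,0,0,0,0],[7,0,0,0,0,0,0],[7,0,0,0,0,0,0]]'
```

```text
clock: 3.7
tool_pos: [0.5157, -0.1646, 0.0259]
eef_rot: [3.137, -0.176, -0.0]
wrist_force: [-1.7, 0.3, 1.1]
grip_width: 0.002
clock: 4.3
tool_pos: [0.5577, -0.1692, 0.0256]
eef_rot: [-3.137, 0.176, 0.0]
wrist_force: [-1.2, 0.0, 0.7]
grip_width: 0.005
```

```bash
python3 -m inch '[[6,0,0,0,0,0,0],[6,0,0,0,0,0,0],[5,0,0,0,0,0,0],[4,0,0,0,0,0,0],[0,0,0,0,0,0,0]]'; python3 -m inch '[[2,0,0,0,0,0,0],[2,0,0,0,0,0,0]]'; python3 -m inch '[[2,0,0,0,0,0,0],[2,0,0,0,0,0,0]]'
python3 - <<'E'
from h import *
shot('wrist','w3')
E
```

```text
clock: 4.8
tool_pos: [0.5789, -0.1716, 0.0257]
eef_rot: [-3.137, 0.176, -0.002]
wrist_force: [-0.2, -0.1, -1.1]
grip_width: 0.004
clock: 5.0
tool_pos: [0.5817, -0.172, 0.0256]
eef_rot: [-3.137, 0.176, 0.001]
wrist_force: [-1.7, 0.5, 0.8]
grip_width: 0.003
clock: 5.2
tool_pos: [0.586, -0.1725, 0.0257]
eef_rot: [3.137, -0.176, -0.0]
wrist_force: [-1.0, -0.2, 0.9]
grip_width: 0.005
```

View pics/w3.png

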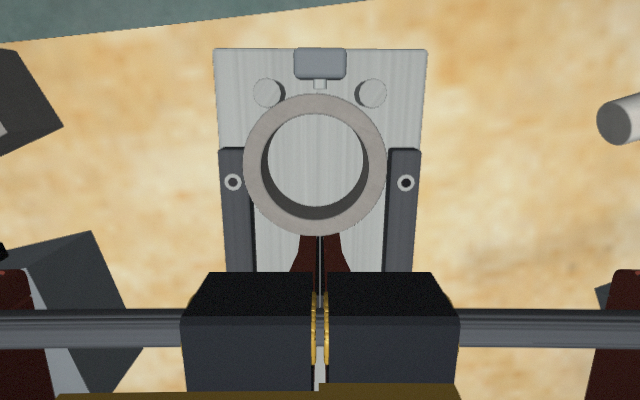

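The view shows the ring's front edge almost touching the pins at (268,93) and (371,93). I'll creep forward until the force rises.

```bash
for i in 1 2 3; do echo; done; python3 -m inch '[[1,0,0,0,0,0,0],[1,0,0,0,0,0,0]]'; python3 -m inch '[[1,0,0,0,0,0,0],[1,0,0,0,0,0,0]]';
```

```text
clock: 5.45
tool_pos: [0.5865, -0.1727, 0.0255]
eef_rot: [3.137, -0.176, -0.005]
wrist_force: [-7.8, 0.8, 5.7]
grip_width: 0.009
clock: 5.65
tool_pos: [0.5868, -0.1728, 0.0253]
eef_rot: [-3.137, 0.177, 0.01]
wrist_force: [-10.6, 1.1, 8.5]
grip_width: 0.005
```

The arm has stalled with the force at about 11 N, so the ring is against the pins. I'll hold, back off, rise and check.

```bash
python3 -m inch '[[0,0,0,0,0,0,0],[0,0,0,0,0,0,0],[-4,0,0,0,0,0,0],[-8,0,0,0,0,0,0],[-10,0,0,0,0,0,0],[0,0,-30,0,0,0,0],[0,0,-40,0,0,0,0],[0,0,-30,0,0,0,0],[0,0,0,0,0,0,0]]'
python3 - <<'E'
from h import *
c=shot('wrist','w4'); P=cloud(c); H=P[...,2]
m=(H>.029)&(H<.040)&(P[...,0]>.55)&(P[...,0]<.642)&(abs(P[...,1]+.175)<.036); q=P[m]
print('ring',cv2.minEnclosingCircle(q[:,:2].astype(np.float32)),q[:,2].min(),q[:,2].max())
E
```

```text
clock: 6.55
tool_pos: [0.5709, -0.171, 0.1303]
eef_rot: [3.135, -0.177, 0.014]
wrist_force: [0.6, -0.4, 0.2]
grip_width: 0.002
ring ((0.628434419631958, -0.17547555267810822), 0.032071467489004135) 0.02912225751852507 0.03649907781996689
```

View pics/w4.png

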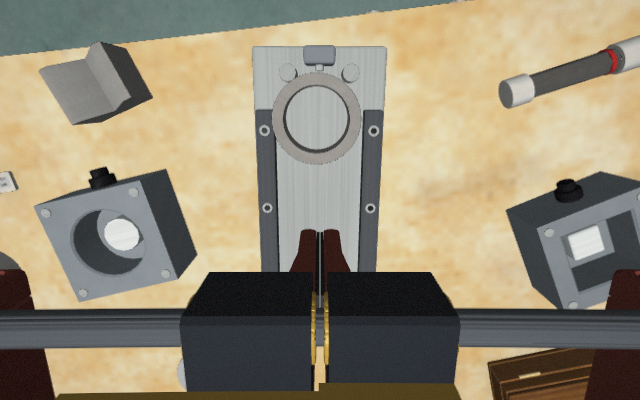

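The view shows the ring touching both pins (it measures (0.628,-0.175)), with the fingers clear. Next is the round key, which all measures put at (0.557,-0.012).

```bash
python3 -m inch '[[-7,-30,-10,0,0,0,0],[-8,-40,0,0,0,0,0],[-8,-40,0,0,0,0,0],[-6,-30,0,0,0,0,0],[-3,-16.5,10,0,0,0,0],[0,0,20,0,0,0,0],[0,0,30,0,0,0,0],[0,0,20,0,0,0,0],[0,0,0,0,0,0,0]]'
python3 - <<'E'
from h import *
c=shot('wrist','w5');o=manip.get_obs();print(o['tool_pos'],o['wrist_force'])
E
```

```text
clock: 7.5
tool_pos: [0.5503, -0.0114, 0.052]
eef_rot: [3.136, -0.176, -0.011]
wrist_force: [-0.5, 0.2, 0.0]
grip_width: 0.004
[ 0.55174348 -0.01134843  0.05374729] [-0.2206803   0.21000184  0.73561733]
```

View pics/w5.png

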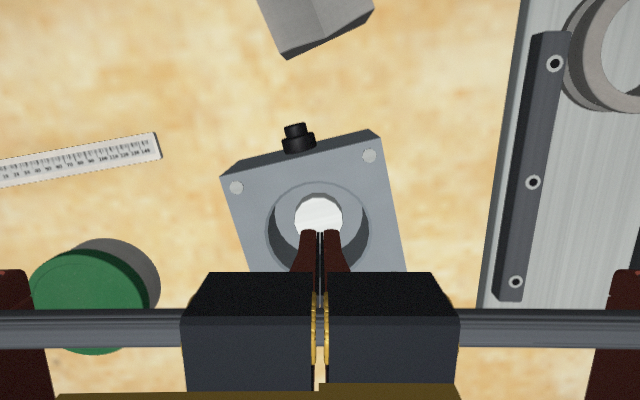

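The view shows the tips over the round well and centred sideways on the key at (319,217), about 5 mm short in x. I'll correct and go down.

```bash
python3 -m inch '[[5,0,0,0,0,0,0],[0,0,8,0,0,0,0],[0,0,8,0,0,0,0],[0,0,4,0,0,0,0],[0,0,0,0,0,0,0]]'; python3 -m inch '[[0,0,2,0,0,0,0],[0,0,2,0,0,0,0],[0,0,2,0,0,0,0]]';  python3 -m inch '[[0,0,2,0,0,0,0],[0,0,2,0,0,0,0]]'
```

```text
clock: 8.05
tool_pos: [0.5582, -0.0119, 0.035]
eef_rot: [3.137, -0.176, -0.002]
wrist_force: [-0.7, -0.5, -0.1]
grip_width: 0.004
clock: 8.35
tool_pos: [0.5589, -0.0118, 0.0297]
eef_rot: [-3.137, 0.176, -0.001]
wrist_force: [-0.4, -1.1, 0.2]
grip_width: 0.007
clock: 8.55
tool_pos: [0.5588, -0.0119, 0.0257]
eef_rot: [3.137, -0.176, 0.0]
wrist_force: [-1.1, -1.0, 3.2]
grip_width: 0.007
```

```bash
python3 -m inch '[[0,0,2,0,0,0,0],[0,0,2,0,0,0,0]]';  python3 -m inch '[[0,0,1,0,0,0,0],[0,0,1,0,0,0,0],[0,0,1,0,0,0,0]]'
```

```text
clock: 8.75
tool_pos: [0.5589, -0.0119, 0.022]
eef_rot: [3.137, -0.176, 0.0]
wrist_force: [-6.4, 0.3, 25.7]
grip_width: 0.005
clock: 9.05
tool_pos: [0.5591, -0.0119, 0.0217]
eef_rot: [3.136, -0.177, 0.001]
wrist_force: [-13.8, -1.2, 44.3]
grip_width: 0.004
```

The key has bottomed at z=0.0217. I'll ease the force a little and hold.

```bash
python3 -m inch '[[0,0,-2.5,0,0,0,0],[0,0,0,0,0,0,0],[0,0,0,0,0,0,0],[0,0,0,0,0,0,0],[0,0,0,0,0,0,0],[0,0,0,0,0,0,0],[0,0,0,0,0,0,0],[0,0,0,0,0,0,0],[0,0,0,0,0,0,0]]'
```

```text
clock: 9.95
tool_pos: [0.559, -0.0119, 0.0223]
eef_rot: [3.136, -0.176, 0.001]
wrist_force: [-4.3, -0.1, 13.2]
grip_width: 0.001
```

```bash
python3 -m inch '[[0,0,0,0,0,0,0],[0,0,-4,0,0,0,0],[0,0,-8,0,0,0,0],[0,0,-20,0,0,0,0],[0,0,-40,0,0,0,0],[0,0,-40,0,0,0,0],[0,0,-40,0,0,0,0],[-30,0,0,0,0,0,0],[-30,0,0,0,0,0,0],[0,0,0,0,0,0,0]]'
python3 - <<'E'
from h import *
c=shot('wrist','w6');o=manip.get_obs();print(o['tool_pos'],o['wrist_force']);P=cloud(c);H=P[...,2]
m=(np.hypot(P[...,0]-.557,P[...,1]+.012)<.010);print('key z',np.median(H[m]),m.sum())
m=(np.hypot(P[...,0]-.505,P[...,1]+.378)<.009);print('sq key z',np.median(H[m]) if m.any() else None,m.sum())
m=(H>.029)&(H<.040)&(P[...,0]>.55)&(P[...,0]<.642)&(abs(P[...,1]+.175)<.036); q=P[m]
print('ring',cv2.minEnclosingCircle(q[:,:2].astype(np.float32)))
E
```

```text
clock: 10.95
tool_pos: [0.4956, -0.0051, 0.1732]
eef_rot: [3.136, -0.175, -0.004]
wrist_force: [-0.2, -0.2, 0.2]
grip_width: 0.005
[ 0.49770753 -0.00516468  0.1734327 ] [ 0.50755627 -0.02942029  0.66746913]
key z 0.027151624933594937 454
sq key z None 0
ring ((0.6195845007896423, -0.1732986718416214), 0.030728155747056007)
```

View pics/w6.png

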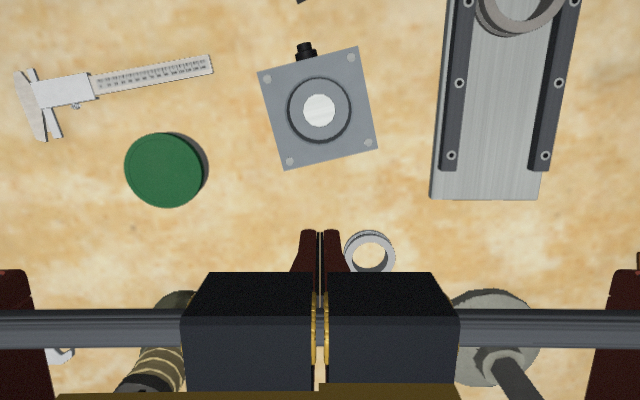

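The view shows the key back up at z=0.027 and nothing disturbed. The ring is cut off at the image edge, so this view can't measure its position. I'll check it once with the top camera and hand in.

```bash
python3 - <<'E'
from h import *
c=shot('top','t1');P=cloud(c);H=P[...,2]
m=(H>.029)&(H<.040)&(P[...,0]>.55)&(P[...,0]<.645)&(abs(P[...,1]+.175)<.036); q=P[m]
print('ring',len(q),cv2.minEnclosingCircle(q[:,:2].astype(np.float32)) if len(q) else None)
print(manip.hand_in())
E
```

```text
ring 93 ((0.6256020665168762, -0.17581547796726227), 0.03206663206219673)
the job is handed in; nothing more can be done
None
```

I pushed the ring along the channel with the shut fingertips until it stalled against both pins at about 11 N. I then pressed the round key to its stop, held it down for about 1.2 s, released it and handed the job in at about 11 s on the clock. No verdict was reported.

**Ring position:**
- The close wrist view after the push showed the ring touching both pins, with its centre at (0.628, -0.175). My estimate of the seat from the pins was (0.628, -0.178).
- The last top view gave (0.626, -0.176). That is about 3 mm from the seat estimate, right at the tolerance. That view is coarse (93 pixels), and nothing touched the ring between the two views.
- The ring fit from the last wrist view was not usable, because the ring was cut off at the image edge.

**Keys:** After release the round key measured 27.2 mm high, its rest height. I never went near the square key, but it was out of view in the last wrist picture, so I did not measure it again.

**Press force:** The press briefly reached 44 N upward at the wrist, through the fingertips. I then eased it to about 13 N for the hold.

**Everything else:** No contact with any bystander was seen, and the arm ended clear with the wrist force near zero.

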